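# Pack hex collars tight in the shop tray

### The job

Lift the hexagonal steel collar out of the blue forming die and pack it, together with the loose collar on the bench, against the two collars already in the yellow tray. All four must end up standing flat on the tray floor, holes upward, in one tight diamond (two rows of two, nested like honeycomb) with their flat faces touching and no gaps. Leave the tube offcut, the hammer and the pot where they are.

Things in the scene. Friction and masses are not known exactly. Their poses are not given: they have to be found in the camera images.
- tray: Yellow rectangular open tray fixed to the bench. Outside 228 mm (its x) by 188 mm (its y), inside 220 by 180 mm, rim 16 mm above the bench, floor and walls 4 mm thick. Origin at the centre of its underside, on the bench; z up, so its floor is 4 mm above the origin.
- die: Open forming die fixed to the bench: a dark steel base plate 124 x 124 mm, 12 mm thick, carrying a blue hexagonal ring about 97 mm across flats whose top is 28 mm above the bench. The hexagonal cavity in the ring is 53 mm across flats and 16 mm deep, its floor 12 mm above the bench. Origin at the centre of the underside; the cavity's flats face the die's +x axis and every 60 degrees from it.
- collar_a: One of the two collars that start in the tray, side by side: hexagonal plain-steel collar, 50 mm across flats (57.7 mm across corners), 40 mm tall, with a 34 mm round hole through it, 0.3 to 0.55 kg. Origin at the centre of its underside, z up; its six flats face its own +x axis and every 60 degrees from it. 
- collar_b: The other collar that starts in the tray; it stands beside collar_a along collar_a's +x axis, flat facing flat with a gap of about 1 mm: hexagonal plain-steel collar, 50 mm across flats (57.7 mm across corners), 40 mm tall, with a 34 mm round hole through it, 0.3 to 0.55 kg. Origin at the centre of its underside, z up; its six flats face its own +x axis and every 60 degrees from it. 
- collar_c: The collar that starts in the die cavity, standing 24 mm proud of the die's blue ring: hexagonal plain-steel collar, 50 mm across flats (57.7 mm across corners), 40 mm tall, with a 34 mm round hole through it, 0.3 to 0.55 kg. Origin at the centre of its underside, z up; its six flats face its own +x axis and every 60 degrees from it. 
- collar_d: The collar that starts loose, standing on the bench between the tray and the die: hexagonal plain-steel collar, 50 mm across flats (57.7 mm across corners), 40 mm tall, with a 34 mm round hole through it, 0.3 to 0.55 kg. Origin at the centre of its underside, z up; its six flats face its own +x axis and every 60 degrees from it. 
- tube: Bystander: offcut of dark square steel tube, 40 x 40 mm, 140 mm long along its x, lying on the bench. Origin at the centre of its underside.
- hammer: Bystander: hammer lying on the bench along its x axis, 260 mm long, handle to -x, origin under its middle.
- pot: Bystander: jar 70 mm across and 70 mm tall with a red cap, standing on the bench. Origin at the centre of its underside.
Things that resemble listed ones, but are neither listed nor needed, are in the scene too. What is shaped like the collar_a but brown is not meant.

How it is judged (in metres and radians):
At the end, for the whole second after the job is handed in: All four collars stand upright (within 0.06 rad) and at rest on the tray floor (undersides within 2.5 mm of it), released, in a close-packed diamond: of the six pairs, at least five have their centres less than 52.5 mm apart (50 mm is perfect contact) (x of collar_a in the frame of tray between -0.095 and 0.095 m and y of collar_a in the frame of tray between -0.075 and 0.075 m and z of each of collar_a, collar_b, collar_c, collar_d in the frame of tray below 0.0065 m and angle between each of collar_a, collar_b, collar_c, collar_d's own z axis and vertical below 0.06 rad and linear speed of each of collar_a, collar_b, collar_c, collar_d below 0.02 m/s and x of collar_b in the frame of tray between -0.095 and 0.095 m and y of collar_b in the frame of tray between -0.075 and 0.075 m and x of collar_c in the frame of tray between -0.095 and 0.095 m and y of collar_c in the frame of tray between -0.075 and 0.075 m and x of collar_d in the frame of tray between -0.095 and 0.095 m and y of collar_d in the frame of tray between -0.075 and 0.075 m and ((horizontal distance between each of collar_a, collar_b and collar_c below 0.0525 m and horizontal distance between each of collar_a, collar_b, collar_c and collar_d below 0.0525 m) or (horizontal distance between collar_a and collar_b below 0.0525 m and horizontal distance between each of collar_a, collar_b, collar_c and collar_d below 0.0525 m and horizontal distance between collar_b and collar_c below 0.0525 m) or (horizontal distance between collar_a and collar_b below 0.0525 m and horizontal distance between each of collar_a, collar_b and collar_c below 0.0525 m and horizontal distance between each of collar_b, collar_c and collar_d below 0.0525 m) or (horizontal distance between collar_a and collar_b below 0.0525 m and horizontal distance between collar_a and collar_c below 0.0525 m and horizontal distance between each of collar_a, collar_b, collar_c and collar_d below 0.0525 m) or (horizontal distance between collar_a and collar_b below 0.0525 m and horizontal distance between each of collar_a, collar_b and collar_c below 0.0525 m and horizontal distance between each of collar_a, collar_c and collar_d below 0.0525 m) or (horizontal distance between collar_a and collar_b below 0.0525 m and horizontal distance between each of collar_a, collar_b and collar_c below 0.0525 m and horizontal distance between each of collar_a, collar_b and collar_d below 0.0525 m))); the robot touches nothing.
It fails at once if the tube is moved more than 30 mm (distance of tube from where it was at the start of the episode above 0.03 m).
It fails at once if the hammer is moved more than 30 mm (distance of hammer from where it was at the start of the episode above 0.03 m).
It fails at once if the pot is moved more than 30 mm (distance of pot from where it was at the start of the episode above 0.03 m).
It also fails if it takes over 58 s, if anything falls off the work surface, if the arm or the gripper's body presses on something with over 40 N, if the wrist force passes 120 N, or if a joint passes its speed limit or range.

### The arm

A 6-joint arm with a two-finger parallel gripper is mounted at the origin on the work surface. World frame = base frame: x ahead of the robot, y to its left, z up, the work surface at z = 0. Lengths are in mm, angles in rad, forces in N, time in s.
With the tool pointing down it reaches from about 375 to 900 mm from the base axis. Payload 3.1 kg.
Tool frame: the origin (TCP) lies midway between the tips of the shut fingers; the grasp point (between the pads) lies 19 mm behind it; z points along the fingers, y is the direction in which the jaws open and shut (so a half turn about z gives the same grasp; the last joint's range is limited). The gripper opens to 85 mm and grips with 20 to 120 N. Pads are 22 mm wide; open, the fingers measure 114 mm over their backs; the gripper's body (76 mm by 85 mm) begins 54 mm behind the grasp point. The pads swing forward as they close: fully open they stand 13 mm farther back than shut.
Start: joints at [0.996, 0.527, 1.433, -0, 1.181, -0.178], TCP at [241.501, 576.432, 210.51] pointing down, gripper open.
Joint ranges: [-3.08, 3.08], [-0.75, 2.2], [0.22, 2.44], [-1.43, 4.57], [0, 2.65], [-2.85, 2.85]. Speed limits (rad/s): [2.79, 2.79, 3.14, 3.14, 3.14, 3.14].

### API

Orientations are given as a unit quaternion [x, y, z, w].
In Python, from bench import env gives the robot as it stands.
- The arm moves only by the tool apply_moves, never from a script. Its argument "series" is a list of rows, each a list of 7 numbers: the finger opening in mm, from 0 to 85.4, then the shift along the tool's x, y, z in mm, then the turn, a rotation vector about the tool's x, y, z in degrees. In form: [[fingers, dx, dy, dz, rx, ry, rz], ...]. A call has 1 to 20 rows; each row is the pose to reach, as a shift and turn from the pose commanded when the call began, along the tool's axes at that moment; what a row does not reach only later rows make up. A row lasts 1/10 s, in which the tool goes at most 50 mm and 8.59 degrees, less where a joint would pass 70% of its speed; a pose out of reach is approached as far as the arm can. A call with a gripper value outside its range is refused whole. The fingers move at their own pace and stop on an object; the grip force is fixed at half the most. Time passes only in rows, so rows that repeat a pose let the fingers close. It gives the time, the measured TCP pose, the force and the opening at its end, in the units of the state.
- env.get_state(): the state, without advancing time (a new reading comes with each control period).
- env.camera(name): name is "scene" or "top" or "wrist"; returns a dict with "color" (420x560x3 uint8, blue, green, red), "vfov" (degrees; the focal length in pixels is half the picture's height over the tangent of half this angle, whatever the lens; pixels are square), "cx", "cy" (the principal point, pixels), "position" and "orientation" of the camera in the world. Camera axes: x right, y up, looking along -z (the intrinsics and any distortion apply to the point x, -y, -z); pixel columns grow to the right and rows downward; lengths in mm; the calibration is good to about 2 mm. A picture is of the moment at which its call begins. There is no depth.
- env.hand_in(): hands the job in, once; it reports no verdict.
The state is a dict: "t": time; "joints": joint angles; "qvel": joint speeds; "tau": joint torques, N m; "eef_pos": TCP position; "eef_rot": TCP orientation; "wrist_force": force on the tool from outside, world axes, zero at the start; "ft_torque": the same for the moment, N m; "grip_width": finger opening in mm.
Only numpy, scipy, OpenCV 4.12 (cv2) and the standard library are available. Lean on these libraries where they do the work, as an engineer would, in place of code of your own. Each camera call takes 0.05 s, during which the arm holds its last target. There are 200 camera calls.

## Working session

There is one attempt and no reset: what is moved stays moved. The work goes in short steps, Python scripts to look and compute and a tool call to move; the robot and the scene stay as the last step left them, time stands still between calls to the robot, and variables do not carry over. Pictures are saved under pics/ and viewed, about 8 in all and at most 12, crops included, and the job is handed in when it is done.

Besides the shell and the picture viewer there is one more tool, called after ">>>" as name(argument=value, ...) on one line, values as JSON. apply_moves: Moves the arm, as the interface text tells. Its arguments: {"type":"object","properties":{"series":{"type":"array","items":{"type":"array","items":{"type":"number"}}}},"required":["series"]}

```bash
mkdir -p pics; ls; python3 - <<'E'
from bench import env
import cv2
for n in("scene","top"):
    c=env.camera(n); cv2.imwrite(f"pics/{n}0.png",c["color"]); print(n,{k:v for k,v in c.items() if k!="color"})
print(env.get_state())
E
```

```text
pics
scene {'vfov': 48.9662325896324, 'cx': 277.8600488424723, 'cy': 206.31841182569195, 'position': array([1340.71332262,  272.4086793 ,  564.58181569]), 'orientation': array([0.29736313, 0.38633169, 0.68463084, 0.54185202])}
top {'vfov': 44.50623279290455, 'cx': 287.1536162508371, 'cy': 212.51415926925122, 'position': array([ 420.08726996,  103.34631813, 1242.68438071]), 'orientation': array([-0.04498077,  0.05284612,  0.71099846, -0.69976082])}
{'t': 0.1, 'joints': array([ 9.95545321e-01,  5.28382805e-01,  1.43379658e+00, -2.52132577e-06,
        1.18142299e+00, -1.78472019e-01]), 'qvel': array([ 9.92448221e-05, -1.68100732e-03, -3.73239402e-03, -1.32835797e-04,
       -6.98845587e-04, -8.45640088e-04]), 'tau': array([ 7.68757818e-04, -4.43306494e+01, -1.78585947e+01, -1.69889049e-04,
        3.88453191e-03, -1.70020763e-05]), 'eef_pos': array([241.09964144, 575.86241096, 209.61850345]), 'eef_rot': array([ 1.97090100e-01,  9.80384865e-01, -9.34771646e-04, -3.68708336e-04]), 'wrist_force': array([-0.86811652,  0.3417967 , -0.22115314]), 'ft_torque': array([ 0.01721234, -0.03044594,  0.0004144 ]), 'grip_width': 85.31504099246119}
```

View pics/top0.png

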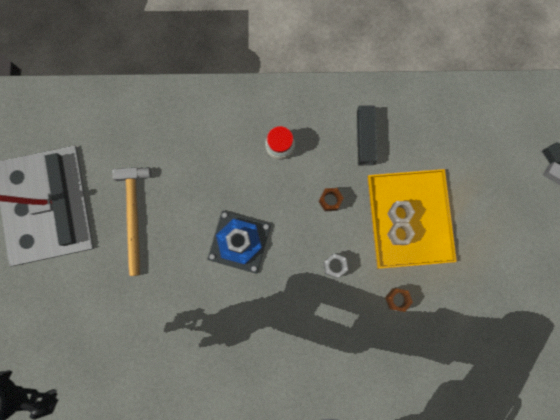

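View pics/scene0.png

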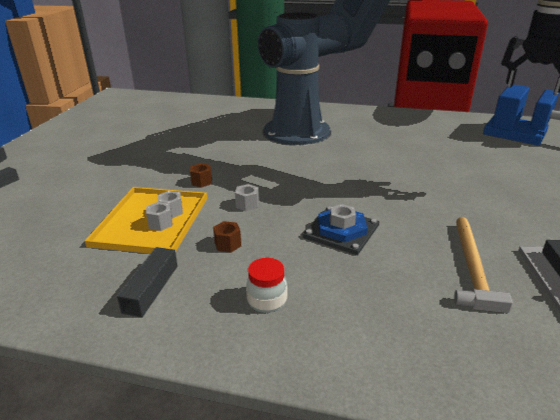

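The top view shows collar c in the die at about (237,240), d at (336,265), the tray pair at (401,211) and (402,234), and brown decoys at (331,199) and (399,299). I'll enlarge it.

```bash
cat > h.py <<'E'
import numpy as np, cv2
from scipy.spatial.transform import Rotation as R
def f(c): return c["color"].shape[0]/2/np.tan(np.radians(c["vfov"]/2))
def ray(c,u,v,z):
    d=R.from_quat(c["orientation"]).apply([(u-c["cx"])/f(c),-(v-c["cy"])/f(c),-1]); p=np.array(c["position"])
    return p+d*(z-p[2])/d[2]
def proj(c,P):
    q=R.from_quat(c["orientation"]).inv().apply(np.atleast_2d(P)-c["position"])
    return np.c_[c["cx"]+f(c)*q[:,0]/-q[:,2], c["cy"]-f(c)*q[:,1]/-q[:,2]]
E
python3 - <<'E'
from h import *
from bench import env
c=env.camera("top"); im=c["color"]
cr=im[165:315,200:465]; cv2.imwrite("pics/crop1.png",cv2.resize(cr,None,fx=3,fy=3,interpolation=cv2.INTER_CUBIC))
for n,u,v,z in [("c",237,240,52),("d",336,265,40),("a",401,211,44),("b",402,234,44),("t1",369,175,16),("t2",444,169,16),("t3",457,262,16),("t4",379,268,16)]: print(n,ray(c,u,v,z).round(1))
E
```

```text
c [523.2 206.3  52. ]
d [462.1 -23.5  40. ]
a [ 586.5 -180.7   44. ]
b [ 531.9 -180.4   44. ]
t1 [ 680.4 -113.2   16. ]
t2 [ 692.7 -297.8   16. ]
t3 [ 465.4 -315.6   16. ]
t4 [ 454.2 -128.3   16. ]
```

View pics/crop1.png

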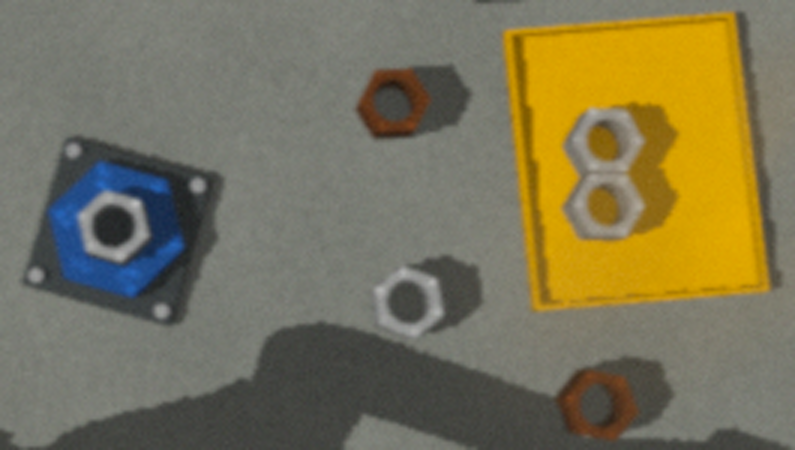

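Crop: tray collars are nested along world x with tops at crop (604,140) and (604,206), and d is at (408,300). The tray corners I measured give 185×227 mm against the stated 188×228. Next I'll fly above the die for a wrist view.

```bash
cat >> h.py <<'E'
def go(s,pos,yaw):
    """shift/turn (tool axes) to pos with jaw (tool y) along yaw deg (mod 180, nearest)"""
    r=R.from_quat(s["eef_rot"]); y=r.apply([0,1,0]); cur=np.degrees(np.arctan2(y[1],y[0]))
    d=(yaw-cur+90)%180-90
    z=r.apply([0,0,1])
    print("shift",r.inv().apply(np.array(pos)-s["eef_pos"]).round(1),"rz",round(-d,1),"cur yaw",round(cur,1),"tcp",np.round(s["eef_pos"],1),"tilt",z.round(3),"t",s["t"])
E
python3 - <<'E'
from h import *
from bench import env
go(env.get_state(),[523,206,210],67)
E
```

```text
shift [-402.9 -232.3    0. ] rz 0.3 cur yaw 67.3 tcp [241.2 575.9 209.8] tilt [-0.001 -0.001 -1.   ] t 0.15
```

>>> apply_moves(series=[[85,-45,-26,0,0,0,0],[85,-90,-52,0,0,0,0],[85,-135,-78,0,0,0,0],[85,-180,-104,0,0,0,0],[85,-225,-130,0,0,0,0],[85,-270,-156,0,0,0,0],[85,-315,-182,0,0,0,0],[85,-360,-208,0,0,0,0],[85,-403,-232,0,0,0,0],[85,-403,-232,0,0,0,0],[85,-403,-232,0,0,0,0],[85,-403,-232,0,0,0,0]])

```text
t: 1.35
eef_pos: [522.4, 207.3, 210.1]
eef_rot: [0.197, 0.98, 0.0, -0.001]
wrist_force: [-0.1, 0.2, 0.2]
grip_width: 85.0
```

```bash
python3 - <<'E'
from h import *
from bench import env
c=env.camera("wrist"); print({k:v for k,v in c.items() if k!="color"}); cv2.imwrite("pics/w1.png",c["color"])
s=env.get_state(); go(s,[523,206,210],67); print(s["qvel"].round(3)); print(proj(c,[[523,206,52],[523,206,28]]))
E
```

```text
{'vfov': 71.50886712868534, 'cx': 273.8668556266348, 'cy': 211.18534639220687, 'position': array([449.33246903, 238.25887986, 373.5659982 ]), 'orientation': array([-0.13087234, -0.08631116,  0.54691274,  0.82238024])}
shift [-1.6 -1.3  0.2] rz 0.3 cur yaw 67.3 tcp [522.  207.8 210.2] tilt [-0.002  0.    -1.   ] t 1.4
[ 0.018 -0.006  0.002 -0.003 -0.003 -0.002]
[[273.10463036 190.79342572]
 [273.17741001 185.97776644]]
```

View pics/w1.png

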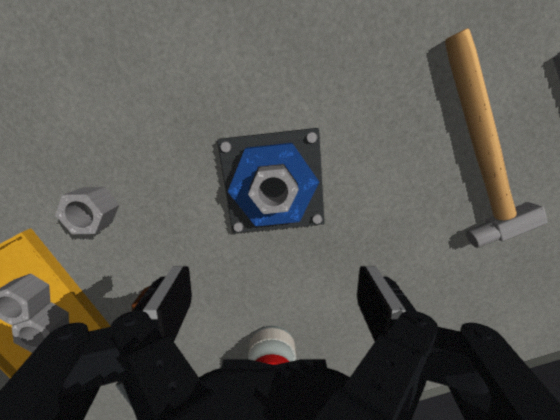

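The wrist view shows collar c in the die at about (273,189), and the prediction was (273,190). Enlarging to read its corners.

```bash
python3 - <<'E'
import cv2
im=cv2.imread("pics/w1.png")[150:225,235:310]
cv2.imwrite("pics/w1c.png",cv2.resize(im,None,fx=8,fy=8,interpolation=cv2.INTER_CUBIC))
E
```

```text
(no output)
```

View pics/w1c.png

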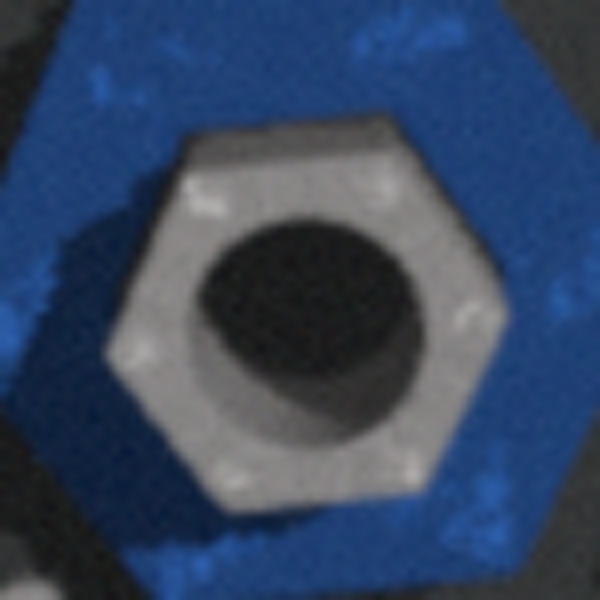

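Corners in the crop: (182,168), (405,150), (508,312), (425,492), (232,512), (105,352).

```bash
cat >> h.py <<'E'
from scipy.optimize import least_squares
def hexfit(c,pts,z,x0=0,y0=0,k=1):
    "pts: corner pixels in a crop with origin x0,y0 and zoom k -> centre, flat yaw (deg mod 60), AF, rms"
    W=np.array([ray(c,x0+(u+.5)/k-.5,y0+(v+.5)/k-.5,z)[:2] for u,v in pts]); m=W.mean(0)
    zc=complex(*0*m)+((W-m)@[1,1j]); a0=np.angle(np.mean((zc/abs(zc))**6))/6
    def res(p,r=None):
        a=p[2]+np.round((np.angle((W-p[:2])@[1,1j])-p[2])/(np.pi/3))*np.pi/3
        return (p[:2]+p[3]*np.c_[np.cos(a),np.sin(a)]-W).ravel()
    s=least_squares(res,[*m,a0,28.9]); p=s.x
    return p[:2].round(1),round((np.degrees(p[2])+30)%60,1),round(p[3]*3**.5,1),round(np.sqrt(np.mean(s.fun**2)),2)
def cam(n,f):
    from bench import env; import pickle
    c=env.camera(n); cv2.imwrite(f"pics/{f}.png",c["color"]); pickle.dump(c,open(f"pics/{f}.pkl","wb")); return c
E
python3 - <<'E'
from h import *
from bench import env
c=env.camera("wrist")
print(hexfit(c,[(182,168),(405,150),(508,312),(425,492),(232,512),(105,352)],52,235,150,8))
go(env.get_state(),[522,206.5,210],67)
E
```

```text
(array([523.2, 206.5]), np.float64(43.0), np.float64(50.3), np.float64(0.55))
shift [-0.7 -1.5  0.3] rz 0.4 cur yaw 67.4 tcp [521.9 208.2 210.3] tilt [-0.002  0.    -1.   ] t 1.45
```

>>> apply_moves(series=[[85,-1,-1,20,0,0,8],[85,-1,-1,50,0,0,16],[85,-1,-1,80,0,0,24],[85,-1,-1,110,0,0,24.5],[85,-1,-1,110,0,0,24.5],[85,-1,-1,110,0,0,24.5],[85,-1,-1,110,0,0,24.5]])

```text
t: 2.15
eef_pos: [524.9, 206.4, 102.1]
eef_rot: [0.4, 0.917, 0.001, 0.001]
wrist_force: [-0.7, 0.0, 0.2]
grip_width: 84.9
```

```bash
python3 - <<'E'
from h import *
from bench import env
go(env.get_state(),[523.2,206.5,28],43)
E
```

```text
shift [ 1.3 -1.4 74.1] rz -0.1 cur yaw 42.9 tcp [524.9 206.4 102.1] tilt [ 0.003  0.001 -1.   ] t 2.15
```

>>> apply_moves(series=[[85,1.3,-0.6,25,0,0,0],[85,1.3,-0.6,50,0,0,0],[85,1.3,-0.6,66,0,0,0],[85,1.3,-0.6,72,0,0,0],[85,1.3,-0.6,72,0,0,0],[85,1.3,-0.6,72,0,0,0],[60,1.3,-0.6,72,0,0,0],[60,1.3,-0.6,72,0,0,0]])

```text
t: 2.95
eef_pos: [523.5, 206.1, 29.5]
eef_rot: [0.401, 0.916, 0.001, 0.001]
wrist_force: [-0.0, -0.2, 0.2]
grip_width: 60.5
```

```bash
python3 - <<'E'
from h import *
from bench import env
s=env.get_state(); go(s,[523.2,206.5,28],43); print(s["wrist_force"],s["grip_width"])
E
```

```text
shift [0.5 0.1 1.5] rz -0.2 cur yaw 42.8 tcp [523.5 206.1  29.5] tilt [ 0.002  0.    -1.   ] t 2.95
[-0.04713956 -0.18127593  0.2281529 ] 60.52789841114459
```

>>> apply_moves(series=[[40,0,0,0,0,0,0],[40,0,0,0,0,0,0],[40,0,0,0,0,0,0],[40,0,0,0,0,0,0],[40,0,0,0,0,0,0],[40,0,0,-5,0,0,0],[40,0,0,-12,0,0,0],[40,0,0,-20,0,0,0],[40,0,0,-30,0,0,0],[40,0,0,-45,0,0,0],[40,0,0,-65,0,0,0],[40,0,0,-90,0,0,0],[40,0,0,-120,0,0,0],[40,0,0,-160,0,0,0],[40,0,0,-180,0,0,0],[40,0,0,-180,0,0,0],[40,0,0,-180,0,0,0]])

```text
t: 4.65
eef_pos: [522.5, 205.9, 209.0]
eef_rot: [0.401, 0.916, 0.0, 0.0]
wrist_force: [0.3, 0.7, -0.6]
grip_width: 40.0
```

```bash
python3 - <<'E'
from h import *
from bench import env
s=env.get_state(); go(s,[490,-205,210],3); print(s["wrist_force"],s["grip_width"])
E
```

```text
shift [-279.6 -302.9   -1.1] rz 39.8 cur yaw 42.8 tcp [522.5 205.9 209. ] tilt [ 0.001  0.    -1.   ] t 4.65
[ 0.33541685  0.706111   -0.63020713] 39.99672866791515
```

The gripper came up empty at width 40. I'll look at what happened.

```bash
python3 - <<'E'
from h import *
c=cam("wrist","w2"); 
u,v=proj(c,[[523.2,206.5,52]])[0].astype(int); print(u,v)
im=c["color"]; a=im[v-45:v+45,u-60:u+60]
cv2.imwrite("pics/w2c.png",np.vstack([cv2.resize(a,(480,360),interpolation=cv2.INTER_CUBIC),cv2.resize(im,(480,240))[:, :]]))
E
```

```text
274 189
```

View pics/w2c.png

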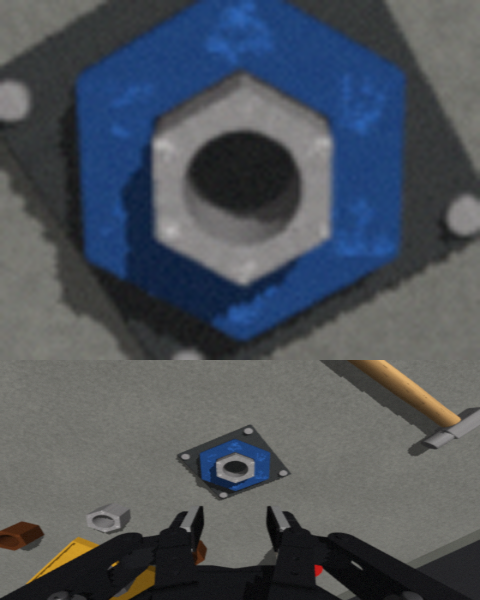

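It slipped off. The collar still sits in the die and the jaws line up with its flats. I'll go about 4 mm deeper and read the width after closing. When the fingers stand open by 50 mm their tips are about 4 mm above the TCP.

>>> apply_moves(series=[[70,0,0,50,0,0,0],[70,0,0,100,0,0,0],[70,0,0,140,0,0,0],[70,0,0,165,0,0,0],[70,0,0,180,0,0,0],[70,0,0,183,0,0,0],[70,0,0,183.5,0,0,0],[70,0,0,183.5,0,0,0],[40,0,0,183.5,0,0,0],[40,0,0,183.5,0,0,0],[40,0,0,183.5,0,0,0],[40,0,0,183.5,0,0,0],[40,0,0,183.5,0,0,0],[40,0,0,183.5,0,0,0]])

```text
t: 6.1
eef_pos: [523.3, 206.0, 26.8]
eef_rot: [0.4, 0.916, 0.0, 0.001]
wrist_force: [-1.1, -0.9, 4.5]
grip_width: 46.5
```

>>> apply_moves(series=[[40,0,0,-2,0,0,0],[40,0,0,-4,0,0,0],[40,0,0,-6,0,0,0],[40,0,0,-6,0,0,0]])

```text
t: 6.5
eef_pos: [522.7, 206.0, 31.1]
eef_rot: [0.401, 0.916, 0.0, 0.0]
wrist_force: [-0.7, -0.6, -4.3]
grip_width: 46.4
```

>>> apply_moves(series=[[40,0,0,-2,0,0,0],[40,0,0,-5,0,0,0],[40,0,0,-8,0,0,0],[40,0,0,-12,0,0,0],[40,0,0,-16,0,0,0],[40,0,0,-20,0,0,0],[40,0,0,-25,0,0,0],[40,0,0,-25,0,0,0]])

```text
t: 7.3
eef_pos: [523.3, 206.1, 56.9]
eef_rot: [0.401, 0.916, 0.0, 0.001]
wrist_force: [-0.4, 0.1, -4.1]
grip_width: 46.3
```

```bash
python3 - <<'E'
from h import *
from bench import env
s=env.get_state(); go(s,[490,-205,210],3); print(s["wrist_force"],s["ft_torque"],s["grip_width"])
c=cam("wrist","w3"); cv2.imwrite("pics/w3c.png",cv2.resize(c["color"][120:420,100:450],None,fx=1.6,fy=1.6))
E
```

```text
shift [-279.3 -303.4 -153.3] rz 39.8 cur yaw 42.8 tcp [523.3 206.1  56.9] tilt [ 0.002  0.    -1.   ] t 7.3
[-0.4425754   0.14131229 -4.10735088] [-0.004035   -0.03757634  0.02300703] 46.263732268725484
```

View pics/w3c.png

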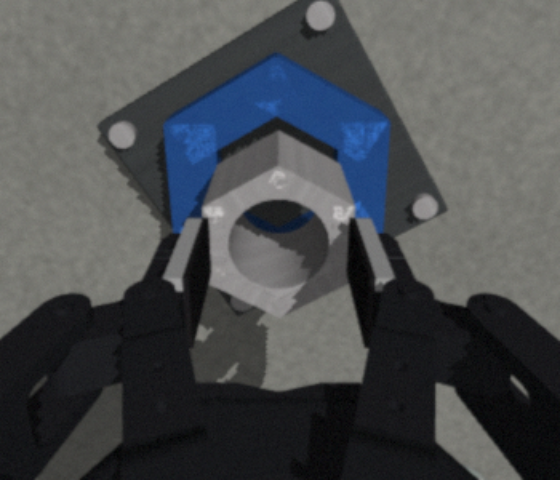

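Collar c is out: 4.1 N (about 0.42 kg), hole up and square in the jaws. I'll carry it to hover beside the tray slot, where a and b should show above it in the wrist image.

>>> apply_moves(series=[[40,0,0,-30,0,0,0],[40,0,0,-60,0,0,0],[40,-15,-12,-90,0,0,0],[40,-40,-31,-113,0,0,5],[40,-70,-55,-113,0,0,10],[40,-102,-80,-113,0,0,15],[40,-134,-105,-113,0,0,20],[40,-166,-131,-113,0,0,25],[40,-198,-156,-113,0,0,30],[40,-230,-181,-113,0,0,35],[40,-262,-206,-113,0,0,39.8],[40,-294,-231,-113,0,0,39.8],[40,-320,-252,-113,0,0,39.8],[40,-340,-267,-113,0,0,39.8],[40,-351,-276,-113,0,0,39.8],[40,-351,-276,-113,0,0,39.8],[40,-351,-276,-113,0,0,39.8],[40,-351,-276,-113,0,0,39.8]])

```text
t: 9.15
eef_pos: [557.9, -237.2, 168.8]
eef_rot: [0.688, 0.726, 0.0, -0.001]
wrist_force: [0.2, 0.1, -4.0]
grip_width: 46.1
```

```bash
python3 - <<'E'
from h import *
from bench import env
s=env.get_state(); go(s,[559,-240,170],3); print(s["wrist_force"],s["ft_torque"],s["grip_width"])
c=cam("wrist","w4"); p=proj(c,[[586.5,-180.7,44],[532,-180.4,44]]); print(p)
u,v=p.mean(0).astype(int); x0,y0=max(u-75,0),max(v-55,0); print(x0,y0)
cv2.imwrite("pics/w4c.png",cv2.resize(c["color"][y0:y0+115,x0:x0+150],None,fx=5,fy=5,interpolation=cv2.INTER_CUBIC))
E
```

```text
shift [-2.9  0.9 -1.2] rz 0.0 cur yaw 3.0 tcp [ 557.9 -237.2  168.8] tilt [-0.001  0.001 -1.   ] t 9.15
[ 0.21140704  0.06249032 -3.9952716 ] [ 0.02585378  0.01283492 -0.06164298] 46.137404416726746
[[306.40317576 143.03676658]
 [249.97932528 139.63992763]]
203 86
```

View pics/w4c.png

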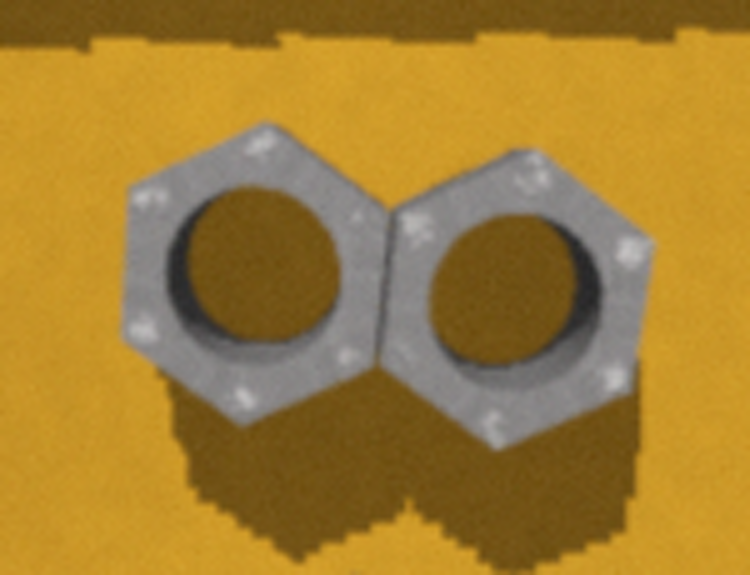

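Left-collar corners: (265,122), (390,210), (378,362), (243,427), (123,340), (130,187). Right-collar corners: (528,150), (655,240), (635,393), (497,450), (379,362), (393,212).

```bash
python3 - <<'E'
from h import *
from bench import env
import pickle
c=pickle.load(open("pics/w4.pkl","rb"))
L=hexfit(c,[(265,122),(390,210),(378,362),(243,427),(123,340),(130,187)],44,203,86,5)
Rr=hexfit(c,[(528,150),(655,240),(635,393),(497,450),(379,362),(393,212)],44,203,86,5)
print(L,Rr); l,r=L[0],Rr[0]; d=r-l; D=np.linalg.norm(d); e=d/D; n=np.array([e[1],-e[0]])
yaw=np.degrees(np.arctan2(e[1],e[0])); print("dist",D,"yaw",yaw)
m=(l+r)/2; h=43.3; S1=m+n*h; S2=S1+e*50; S2b=S1-e*50; print("S1",S1,"S2",S2,"S2b",S2b,"n",n)
T=np.array([573.2,-213.7]); t=np.array([np.cos(np.radians(3.8)),np.sin(np.radians(3.8))]); tn=np.array([-t[1],t[0]])
for p in (l,r,S1,S2,S2b): print(((p-T)@t).round(1),((p-T)@tn).round(1))
go(env.get_state(),[*S1+12*n,60],yaw)
# held collar: find predicted pixel of its top face (26mm above tcp-15)
E
```

```text
(array([ 535.5, -181.5]), np.float64(58.0), np.float64(49.8), np.float64(0.28)) (array([ 585.9, -183.8]), np.float64(57.7), np.float64(50.2), np.float64(0.53))
dist 50.45245286405803 yaw -2.612875545834223
S1 [ 558.72606228 -225.90498318] S2 [ 608.6740798 -228.184357 ] S2b [ 508.77804475 -223.62560936] n [-0.04558748 -0.99896035]
-35.5 34.6
14.7 29.0
-15.3 -11.2
34.4 -16.8
-64.9 -5.6
shift [-8.000e-01  1.000e-01  1.089e+02] rz 5.7 cur yaw 3.1 tcp [ 558.1 -237.2  168.9] tilt [-0.001  0.001 -1.   ] t 9.2
```

a and b are 50.5 mm apart with row yaw about -2.4°, and the fitted size is 50 mm. The nest slot S1 is at (558.7,-225.9). I'll lower c 12 mm short of the slot.

>>> apply_moves(series=[[40,-0.5,0.1,20,0,0,5.4],[40,-0.5,0.1,50,0,0,5.4],[40,-0.5,0.1,80,0,0,5.4],[40,-0.5,0.1,105,0,0,5.4],[40,-0.5,0.1,125,0,0,5.4],[40,-0.5,0.1,138,0,0,5.4],[40,-0.5,0.1,143,0,0,5.4],[40,-0.5,0.1,143,0,0,5.4],[40,-0.5,0.1,143,0,0,5.4]])

```text
t: 10.1
eef_pos: [559.4, -239.9, 27.0]
eef_rot: [0.722, 0.692, 0.0, 0.001]
wrist_force: [-0.4, -0.8, -2.8]
grip_width: 46.5
```

>>> apply_moves(series=[[40,0,0,2,0,0,0],[40,0,0,4,0,0,0],[40,0,0,5,0,0,0],[40,0,0,5,0,0,0]])

```text
t: 10.5
eef_pos: [558.5, -239.6, 21.1]
eef_rot: [0.722, 0.692, -0.0, -0.0]
wrist_force: [-0.4, 0.4, -4.9]
grip_width: 45.9
```

>>> apply_moves(series=[[40,0,0,1,0,0,0],[40,0,0,1,0,0,0]])

```text
t: 10.7
eef_pos: [558.5, -239.7, 19.9]
eef_rot: [0.722, 0.692, -0.0, -0.0]
wrist_force: [0.2, -1.0, -3.7]
grip_width: 46.1
```

```bash
python3 - <<'E'
from h import *
from bench import env
s=env.get_state(); go(s,[558.7,-226.3,20],-2.4); print(s["wrist_force"],s["ft_torque"],s["grip_width"])
E
```

```text
shift [13.4 -0.4 -0.1] rz -0.0 cur yaw -2.4 tcp [ 558.5 -239.7   19.9] tilt [-0.  0. -1.] t 10.7
[ 0.18958464 -0.97461245 -3.72131268] [-0.03218099  0.03702976  0.00091661] 46.139973752605336
```

>>> apply_moves(series=[[40,3,-0.2,0.3,0,0,0],[40,6,-0.2,0.3,0,0,0],[40,9,-0.2,0.3,0,0,0],[40,11,-0.2,0.3,0,0,0],[40,11,-0.2,0.3,0,0,0],[40,11,-0.2,0.3,0,0,0]])

```text
t: 11.3
eef_pos: [558.9, -228.6, 19.7]
eef_rot: [0.722, 0.692, -0.0, 0.0]
wrist_force: [0.6, 0.0, -3.1]
grip_width: 46.2
```

>>> apply_moves(series=[[40,1,0,0,0,0,0],[40,1,0,0,0,0,0]])

```text
t: 11.5
eef_pos: [558.9, -227.6, 19.7]
eef_rot: [0.722, 0.692, -0.0, -0.0]
wrist_force: [-0.5, -0.5, -4.2]
grip_width: 46.4
```

>>> apply_moves(series=[[40,1,0,0,0,0,0],[40,1,0,0,0,0,0]])

```text
t: 11.7
eef_pos: [558.9, -226.6, 19.7]
eef_rot: [0.722, 0.692, -0.0, -0.0]
wrist_force: [-1.1, 0.0, -3.7]
grip_width: 46.4
```

>>> apply_moves(series=[[40,0.7,0,0,0,0,0],[40,0.7,0,0,0,0,0]])

```text
t: 11.9
eef_pos: [558.9, -225.9, 19.7]
eef_rot: [0.722, 0.692, -0.0, -0.0]
wrist_force: [1.0, -0.2, -4.1]
grip_width: 46.2
```

>>> apply_moves(series=[[40,0.7,0,0,0,0,0],[40,0.7,0,0,0,0,0]])

```text
t: 12.1
eef_pos: [559.0, -225.6, 19.8]
eef_rot: [0.722, 0.692, -0.0, 0.0]
wrist_force: [-0.3, -0.6, -3.5]
grip_width: 45.9
```

>>> apply_moves(series=[[40,0.8,0,0,0,0,0],[40,0.8,0,0,0,0,0]])

```text
t: 12.3
eef_pos: [559.3, -224.9, 19.8]
eef_rot: [0.722, 0.692, -0.0, 0.001]
wrist_force: [-0.1, -1.4, -5.3]
grip_width: 46.2
```

```bash
python3 - <<'E'
from h import *
from bench import env
s=env.get_state(); go(s,[558.7,-226.3,20],-2.4); print(s["wrist_force"],s["ft_torque"],s["grip_width"])
c=cam("wrist","w5"); p=proj(c,[[561,-181,44],[559,-226,44]]); print(p)
u,v=p.mean(0).astype(int); x0,y0=max(u-140,0),max(v-105,0); print(x0,y0)
cv2.imwrite("pics/w5c.png",cv2.resize(c["color"][y0:y0+200,x0:x0+270],None,fx=2.9,fy=2.9,interpolation=cv2.INTER_CUBIC))
E
```

```text
shift [-1.4 -0.6 -0.2] rz -0.0 cur yaw -2.4 tcp [ 559.3 -224.9   19.8] tilt [ 0.001 -0.001 -1.   ] t 12.3
[-0.12935378 -1.40150912 -5.29431982] [-0.43151422  0.12267516 -0.06174485] 46.18722136838928
[[272.85400213 192.69120461]
 [272.79935764 273.54253264]]
132 128
```

View pics/w5c.png

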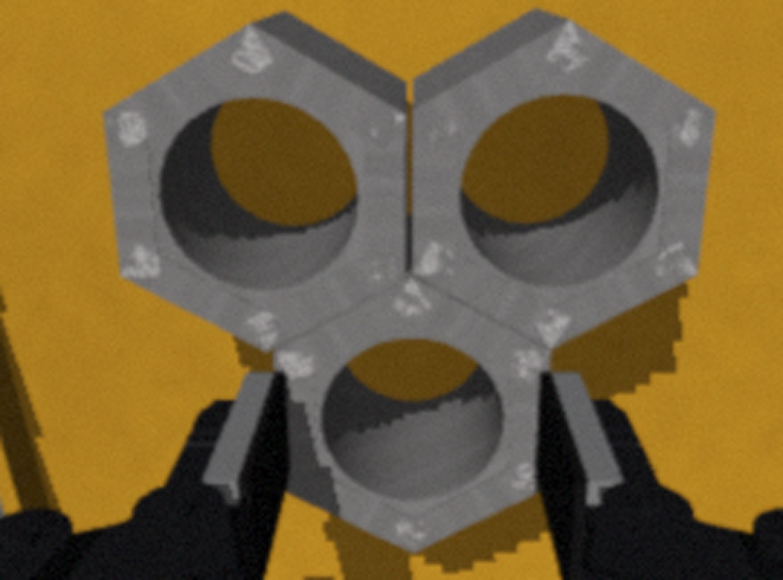

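c sits flat-to-flat in the V with both touching faces closed, and the moment on the wrist confirms contact. I'll set it down, release, and go over d.

>>> apply_moves(series=[[40,0,0,0.7,0,0,0],[40,0,0,1.2,0,0,0],[52,0,0,1.2,0,0,0],[60,0,0,1.2,0,0,0],[68,0,0,1.2,0,0,0],[72,0,0,1.2,0,0,0],[72,0,0,-5,0,0,0],[72,0,0,-25,0,0,0],[72,0,0,-60,0,0,0],[72,0,0,-105,0,0,0],[72,30,-16,-150,0,0,0],[72,70,-37,-170,0,0,0],[72,110,-59,-170,0,0,0],[72,150,-80,-170,0,0,0],[72,190,-102,-170,0,0,0],[72,197,-105,-170,0,0,0],[72,197,-105,-170,0,0,0],[72,197,-105,-170,0,0,0]])

```text
t: 14.15
eef_pos: [463.8, -23.9, 190.3]
eef_rot: [0.722, 0.692, 0.0, 0.001]
wrist_force: [0.6, -0.0, 0.6]
grip_width: 72.2
```

```bash
python3 - <<'E'
from h import *
from bench import env
s=env.get_state(); go(s,[462,-23,190],-2.4); print(s["wrist_force"],s["grip_width"])
c=cam("wrist","w6"); u,v=proj(c,[[462,-23.3,40]])[0].astype(int); x0,y0=u-45,v-45; print(x0,y0)
cv2.imwrite("pics/w6c.png",cv2.resize(c["color"][y0:y0+90,x0:x0+90],None,fx=6,fy=6,interpolation=cv2.INTER_CUBIC))
E
```

```text
shift [ 0.8 -1.8  0.3] rz -0.0 cur yaw -2.4 tcp [463.8 -23.9 190.3] tilt [ 0.002 -0.001 -1.   ] t 14.15
[ 0.62306365 -0.00750037  0.5827535 ] 72.19929375876424
226 145
```

View pics/w6c.png

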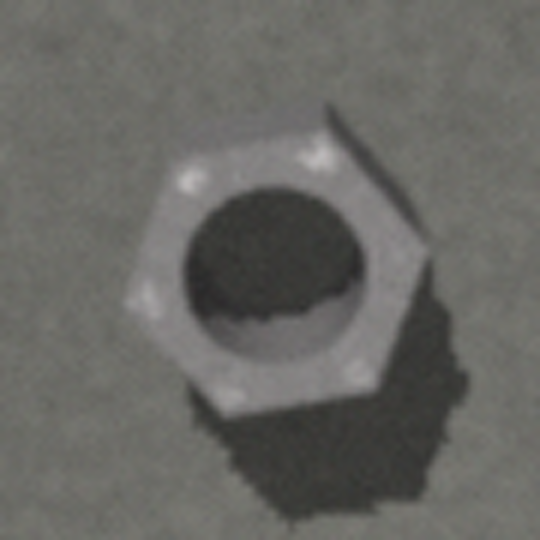

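Corners of d: (327,127), (428,248), (378,388), (225,417), (125,300), (177,158).

```bash
python3 - <<'E'
from h import *
from bench import env
import pickle
c=pickle.load(open("pics/w6.pkl","rb"))
h=hexfit(c,[(327,127),(428,248),(378,388),(225,417),(125,300),(177,158)],40,226,145,6); print(h)
for k in(-60,0): go(env.get_state(),[*h[0],15],h[1]+k)
E
```

```text
(array([462.1, -22.8]), np.float64(38.0), np.float64(49.7), np.float64(0.39))
shift [  1.6  -2.3 175.1] rz 19.5 cur yaw -2.5 tcp [464.  -24.3 190.1] tilt [ 0.002 -0.001 -1.   ] t 14.2
shift [  1.6  -2.3 175.1] rz -40.5 cur yaw -2.5 tcp [464.  -24.3 190.1] tilt [ 0.002 -0.001 -1.   ] t 14.2
```

>>> apply_moves(series=[[85,1,-1.5,20,0,0,-8],[85,1,-1.5,40,0,0,-16],[85,1,-1.5,60,0,0,-24],[85,1,-1.5,80,0,0,-32],[85,1,-1.5,100,0,0,-40.5],[85,1,-1.5,110,0,0,-40.5],[85,1,-1.5,110,0,0,-40.5],[85,1,-1.5,110,0,0,-40.5],[85,1,-1.5,110,0,0,-40.5]])

```text
t: 15.1
eef_pos: [461.9, -22.6, 80.4]
eef_rot: [0.439, 0.899, 0.0, 0.001]
wrist_force: [-0.4, 1.0, -0.4]
grip_width: 84.7
```

```bash
python3 - <<'E'
from h import *
from bench import env
go(env.get_state(),[462.1,-22.8,10],38)
E
```

```text
shift [-0.2 -0.1 70.4] rz -0.0 cur yaw 38.0 tcp [461.9 -22.6  80.4] tilt [ 0.002 -0.001 -1.   ] t 15.1
```

>>> apply_moves(series=[[85,0,0,25,0,0,0],[85,0,0,50,0,0,0],[85,0,0,65,0,0,0],[75,0,0,70,0,0,0],[65,0,0,70,0,0,0],[60,0,0,70,0,0,0],[40,0,0,70,0,0,0],[40,0,0,70,0,0,0],[40,0,0,70,0,0,0],[40,0,0,70,0,0,0],[40,0,0,70,0,0,0]])

```text
t: 16.2
eef_pos: [461.6, -22.3, 11.2]
eef_rot: [0.438, 0.899, 0.0, 0.001]
wrist_force: [-1.0, -0.3, 5.8]
grip_width: 48.0
```

```bash
python3 - <<'E'
from h import *
from bench import env
s=env.get_state();go(s,[462.1,-22.8,10],38); print(s["wrist_force"],s["grip_width"])
E
```

```text
shift [-0.7  0.1  1.2] rz 0.1 cur yaw 38.1 tcp [461.6 -22.3  11.2] tilt [ 0.002 -0.001 -1.   ] t 16.2
[-1.04761523 -0.25954282  5.80195501] 48.04660246904035
```

>>> apply_moves(series=[[40,0,0,-3,0,0,0],[40,0,0,-8,0,0,0],[40,0,0,-15,0,0,0],[40,0,0,-25,0,0,0],[40,0,0,-25,0,0,0],[40,0,0,-25,0,0,0]])

```text
t: 16.8
eef_pos: [461.3, -22.2, 35.2]
eef_rot: [0.438, 0.899, 0.0, 0.001]
wrist_force: [-0.2, -0.0, -4.7]
grip_width: 47.9
```

```bash
python3 - <<'E'
from h import *
from bench import env
s=env.get_state(); go(s,[618,-241,130],57.6); print(s["wrist_force"],s["grip_width"])
E
```

```text
shift [-269.   -11.5  -94.6] rz -19.5 cur yaw 38.1 tcp [461.3 -22.2  35.2] tilt [ 0.001 -0.    -1.   ] t 16.8
[-0.21198117 -0.03821359 -4.65639532] 47.88324761444964
```

d is held (4.7 N, width 48). I'll carry it to a hover 12 mm off its slot. The approach direction is then exactly +x of the tool.

>>> apply_moves(series=[[40,0,0,-30,0,0,0],[40,0,0,-65,0,0,0],[40,-15,0,-95,0,0,0],[40,-45,-1,-105,0,0,-4],[40,-80,-2,-105,0,0,-8],[40,-115,-3,-105,0,0,-12],[40,-150,-4,-105,0,0,-16],[40,-185,-5,-105,0,0,-19.5],[40,-220,-6,-105,0,0,-19.5],[40,-245,-6,-105,0,0,-19.5],[40,-258,-6,-105,0,0,-19.5],[40,-263,-6,-105,0,0,-19.5],[40,-263,-6,-105,0,0,-19.5],[40,-263,-6,-105,0,0,-19.5],[40,-263,-6,-105,0,0,-19.5]])

```text
t: 18.3
eef_pos: [617.5, -231.6, 139.4]
eef_rot: [0.279, 0.96, 0.0, -0.001]
wrist_force: [-0.0, 0.3, -4.8]
grip_width: 48.0
```

```bash
python3 - <<'E'
from h import *
from bench import env
s=env.get_state(); go(s,[618.8,-232.6,40],57.6); print(s["wrist_force"],s["grip_width"])
E
```

```text
shift [-1.8 -0.2 99.4] rz 0.0 cur yaw 57.6 tcp [ 617.5 -231.6  139.4] tilt [-0.002  0.001 -1.   ] t 18.3
[-2.89560666e-04  2.58701938e-01 -4.81515765e+00] 47.97262361038315
```

Lowering to just above the floor. Floor contact is expected at TCP z of about 15.2.

>>> apply_moves(series=[[40,-1,0,30,0,0,0],[40,-1,0,60,0,0,0],[40,-1,0,85,0,0,0],[40,-1,0,102,0,0,0],[40,-1,0,114,0,0,0],[40,-1,0,120,0,0,0],[40,-1,0,120,0,0,0],[40,-1,0,120,0,0,0],[40,-1,0,120,0,0,0]])

```text
t: 19.2
eef_pos: [620.2, -233.9, 21.0]
eef_rot: [0.279, 0.96, -0.0, 0.001]
wrist_force: [0.5, 0.1, -4.9]
grip_width: 47.5
```

```bash
python3 - <<'E'
from h import *
from bench import env
s=env.get_state(); go(s,[608.7,-226.2,16],57.6); print(s["wrist_force"],s["grip_width"])
E
```

```text
shift [13.8  0.3  5. ] rz -0.0 cur yaw 57.6 tcp [ 620.2 -233.9   21. ] tilt [ 0.002 -0.001 -1.   ] t 19.2
[ 0.53608366  0.10400732 -4.92666661] 47.52822837497835
```

>>> apply_moves(series=[[40,1,0.3,3,0,0,0],[40,3,0.3,5,0,0,0],[40,6,0.3,5,0,0,0],[40,9,0.3,5,0,0,0],[40,11,0.3,5,0,0,0],[40,12,0.3,5,0,0,0],[40,12,0.3,5,0,0,0]])

```text
t: 19.9
eef_pos: [610.0, -227.1, 15.3]
eef_rot: [0.279, 0.96, -0.0, 0.001]
wrist_force: [1.5, -0.7, 0.1]
grip_width: 47.7
```

>>> apply_moves(series=[[40,1,0,0,0,0,0],[40,1,0,0,0,0,0]])

```text
t: 20.1
eef_pos: [609.6, -226.9, 15.4]
eef_rot: [0.279, 0.96, -0.0, 0.001]
wrist_force: [2.5, -0.7, 0.9]
grip_width: 47.8
```

>>> apply_moves(series=[[40,0.7,0,0,0,0,0],[40,0.7,0,0,0,0,0]])

```text
t: 20.3
eef_pos: [609.5, -226.9, 15.4]
eef_rot: [0.279, 0.96, -0.001, 0.002]
wrist_force: [3.5, -2.2, 0.0]
grip_width: 47.5
```

```bash
python3 - <<'E'
from h import *
from bench import env
s=env.get_state(); go(s,[608.7,-226.2,16],57.6); print(s["wrist_force"],s["ft_torque"],s["grip_width"])
E
```

```text
shift [ 1.1  0.1 -0.6] rz -0.1 cur yaw 57.5 tcp [ 609.5 -226.9   15.4] tilt [ 0.004 -0.002 -1.   ] t 20.3
[ 3.48396446 -2.16826746  0.01302251] [-0.39972045 -0.74664556 -0.00207885] 47.51645769500348
```

d is on the floor and stalled against both neighbours with about 4 N along the approach. Releasing and rising for a check.

>>> apply_moves(series=[[52,0,0,0,0,0,0],[60,-0.5,0,0,0,0,0],[68,-1,0,0,0,0,0],[72,-1,0,0,0,0,0],[72,-1,0,-5,0,0,0],[72,-1,0,-25,0,0,0],[72,-1,0,-60,0,0,0],[72,-1,0,-100,0,0,0],[72,-1,0,-145,0,0,0],[72,-1,0,-160,0,0,0],[72,-1,0,-160,0,0,0],[72,-1,0,-160,0,0,0],[72,-1,0,-160,0,0,0]])

```text
t: 21.6
eef_pos: [607.4, -225.6, 172.8]
eef_rot: [0.279, 0.96, 0.0, -0.002]
wrist_force: [-0.6, 0.4, 0.1]
grip_width: 71.8
```

```bash
python3 - <<'E'
from h import *
from bench import env
s=env.get_state(); go(s,[608.7,-226.2,16],57.6)
c=cam("wrist","w7"); p=proj(c,[[572,-204,44]]); u,v=p[0].astype(int); x0,y0=max(u-95,0),max(v-75,0); print(x0,y0)
cv2.imwrite("pics/w7c.png",cv2.resize(c["color"][y0:y0+145,x0:x0+190],None,fx=4,fy=4,interpolation=cv2.INTER_CUBIC))
E
```

```text
shift [ -2.1   0.2 156.8] rz -0.0 cur yaw 57.6 tcp [ 607.4 -225.6  172.8] tilt [-0.004  0.002 -1.   ] t 21.6
178 81
```

View pics/w7c.png

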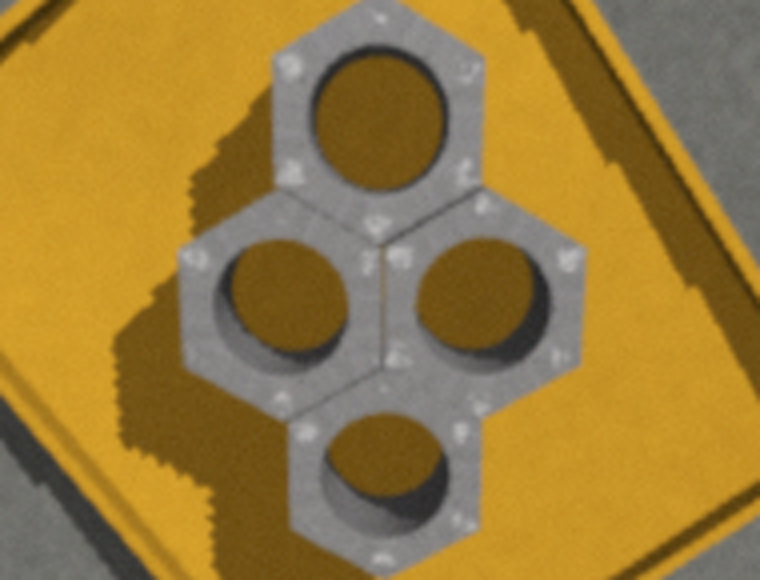

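Seams are hairline on all five pairs. A quick numeric check from the corners I read, then hand in.

```bash
python3 - <<'E'
from h import *
from bench import env
import pickle,itertools
c=pickle.load(open("pics/w7.pkl","rb"))
P=dict(b=[(379,-3),(484,57),(484,185),(380,243),(275,187),(273,57)],c=[(280,188),(382,245),(382,365),(285,422),(183,365),(178,250)],a=[(482,187),(586,248),(580,362),(483,420),(384,365),(385,245)],d=[(385,368),(480,420),(480,527),(384,577),(290,527),(288,423)])
H={k:hexfit(c,v,44,178,81,4) for k,v in P.items()}
for k,v in H.items(): print(k,*v)
for i,j in itertools.combinations("abcd",2): print(i+j,np.linalg.norm(H[i][0]-H[j][0]).round(1))
E
```

```text
b [ 535.8 -181.6] 57.8 49.2 0.45
c [ 559.4 -225.4] 57.7 50.1 0.3
a [ 586. -183.] 58.1 49.5 0.4
d [ 609.6 -227.1] 57.8 49.3 0.27
ab 50.2
ac 50.1
ad 50.0
bc 49.8
bd 86.7
cd 50.2
```

```bash
python3 -c "
from bench import env
s=env.get_state(); print(s['t'],s['wrist_force']); print(env.hand_in())"
```

```text
21.65 [-0.59730191  0.0775625   0.47563876]
the job is handed in; nothing more can be done
None
```

All four collars are now packed in a tight diamond on the tray floor, and I handed the job in at 21.65 s of the 58 s allowed. The hand-in returned no verdict.

- **What I did:** I lifted collar c out of the die and slid it into the notch between a and b until it touched both. Then I set the loose collar d against a and c. My first grip on c slipped off without moving it. The second, about 3 mm deeper, held.
- **Last checks:** The wrist picture after release shows only hairline seams between touching faces. Centre distances measured from it are ab 50.2, ac 50.1, ad 50.0, bc 49.8 and cd 50.2 mm, against a limit of 52.5 mm. The sixth pair, bd, is 86.7 mm as expected for the diamond's far ends. The apparent sizes, 49.2 to 50.1 mm across flats, fit all four standing flat on the floor.
- **Robot and bystanders:** At hand-in the gripper was clear, about 170 mm above the bench, and the wrist force read about zero. I did not take a final picture of the tube, hammer and pot, but the arm never went down near them.

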